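Make up the strip-test caddy

ROBOT

A 7-joint arm with a two-finger parallel gripper is mounted at the origin on a cart in front of the work surface, level with it; the furniture and walls round the work are solid. World frame = base frame: x ahead of the robot, y to its left, z up, the work surface at z = 0. Lengths are in m, angles in rad, forces in N, time in s.
With the tool pointing down it reaches from about 0.35 to 0.775 m from the base axis. Payload 3.1 kg.
Tool frame: the origin (TCP) lies midway between the tips of the shut fingers; the grasp point (between the pads) lies bot.pinch_z behind it (bot.pinch_z is the distance from the TCP to the grasp point, in m); z points along the fingers, y is the line along which they close (so a half turn about z gives the same grasp; the last joint's range is limited). The gripper opens to 85 mm and grips with 20 to 120 N. Pads are 22 mm wide; open, the fingers measure 114 mm over their backs; the gripper's body (76 mm by 85 mm) begins 54 mm behind the grasp point. The pads swing forward as they close: fully open they stand 13 mm farther back than shut.
Start: joints at [1.081, 0.311, 0.014, 1.512, -0.004, 1.319, -0.027], TCP at [0.238, -0.496, 0.196] pointing down, gripper open.
Joint ranges: [-2.7, 2.7], [-0.3, 1.91], [-1.27, 1.3], [0.12, 2.57], [-1.44, 4.58], [0.2, 2.03], [-3.05, 3.05]. Speed limits (rad/s): [2.79, 2.79, 3.14, 3.14, 3.14, 3.14, 3.14].

INTERFACE

Orientations are given as a unit quaternion [x, y, z, w].
In Python, from workcell import bot, imaging, job_done gives the robot as it stands.
- The arm moves only by the tool play_rows, never from a script. Its argument "series" is a list of rows, each an object of numbers: "x", "y", "z": the shift along the tool's x, y, z in mm; "twist": the turn about the tool's z in degrees. A call has 1 to 5 rows; each row is the pose to reach, as a shift and turn from the pose commanded when the call began, along the tool's axes at that moment; what a row does not reach only later rows make up. A row lasts 1/10 s, in which the tool goes at most 50 mm and 8.59 degrees, less where a joint would pass 70% of its speed; a pose out of reach is approached as far as the arm can. A call with a gripper value outside its range is refused whole. "hand" is the opening, from -1 (shut) to 1 (fully open), set as the call begins (left out, the last holds). The fingers move at their own pace and stop on an object; "newtons" is the grip in N (left out, the last holds). Time passes only in rows, so rows that repeat a pose let the fingers close. It gives the time, the measured TCP pose, the force, the opening and the grip force at its end, in the units of the state.
- bot.state(): the state, without advancing time (a new reading comes with each control period).
- imaging.snapshot(name): name is "side" or "top"; returns a dict with "pixels" (420x560x3 uint8, blue, green, red), "z_map" (420x560 float32, m along the optical axis (not along the pixel's ray), 0 where there is no reading), "intrinsics" (3x3 intrinsics, pixels), "cam_to_world" (4x4, takes a point from camera to world coordinates). Camera axes: x right, y down, z forward; pixel columns grow to the right and rows downward; lengths in m; the calibration is good to about 2 mm. A picture is of the moment at which its call begins.
- job_done(): hands the job in; it is judged then, once.
The state is a dict: "clock": time; "joint_pos": joint angles; "qvel": joint speeds; "effort": joint torques, N m; "tcp_pos": TCP position; "ee_rot": TCP orientation; "contact_force": force on the tool from outside, world axes, zero at the start; "moment": the same for the moment, N m; "finger_gap": finger opening in m; "finger_force": force on a finger pad.
Only numpy, scipy, OpenCV 4.12 (cv2) and the standard library are available. Lean on these libraries where they do the work, as an engineer would, in place of code of your own. Each camera call takes 0.05 s, during which the arm holds its last target. There are 200 camera calls.

TASK

Make up the test caddy: stand the two short strip vials upright in the two square cups, one in each, stand the dropper bottle upright in the round cup, and lay the nearer timer (not the one far back on the left) flat, display up, in the shallow dock. The two tall vials do not belong in the caddy; leave them standing where they are.

Things in the scene. Friction and masses are not known exactly. Their poses are not given: they have to be found in the camera images.
- short_vial_a: Short white test-strip vial with plug lid, standing upright on the worktop: 109 mm high, round body 34 mm in diameter up to 99 mm, lid 38 mm in diameter above that with a small tab (42 mm across it). 0.03 kg. Origin: centre of the underside (the body axis lies 1 mm towards its x), z up.
- short_vial_b: Short white test-strip vial with plug lid, standing upright on the worktop: 109 mm high, round body 34 mm in diameter up to 99 mm, lid 38 mm in diameter above that with a small tab (42 mm across it). 0.03 kg. Origin: centre of the underside (the body axis lies 1 mm towards its x), z up.
- dropper_bottle: Small brown dropper bottle with a black rubber bulb on top, standing upright: 102 mm high, body 33 mm in diameter up to about 60 mm, tapering to a neck 24 mm in diameter up to 77 mm, then the bulb 12 mm in diameter. 0.07 kg. Origin: centre of the underside, z up.
- timer: Flat white lab timer within the arm's easy reach (not the like one far back at the left) with a dark display and three small buttons, lying on its back on the worktop, display up: 62 mm square, 18 mm high over the buttons, sides 16 mm high. Its sides run along its x and y axes. Origin: centre of the underside, z up.
- square_cup_a: White plastic insert with a square open cup for one short vial: inside 54 mm square, walls 3 mm thick along its x and y axes, rim 30 mm above the origin. One of four on the fixed grey caddy (186 mm square, rim 10 mm high), 2 by 2 at 88 mm pitch, places shuffled. Foot plate 84 mm square. Origin: centre of its underside, 6 mm above the worktop, z up; inner floor 3 mm above the origin.
- square_cup_b: White plastic insert with a square open cup for one short vial: inside 54 mm square, walls 3 mm thick along its x and y axes, rim 30 mm above the origin. One of four on the fixed grey caddy (186 mm square, rim 10 mm high), 2 by 2 at 88 mm pitch, places shuffled. Foot plate 84 mm square. Origin: centre of its underside, 6 mm above the worktop, z up; inner floor 3 mm above the origin.
- round_cup: White plastic insert with a round open cup for the dropper bottle: inside diameter 50 mm, wall 3 mm, rim 30 mm above the origin. One of four on the fixed grey caddy (186 mm square, rim 10 mm high), 2 by 2 at 88 mm pitch, places shuffled. Foot plate 84 mm square. Origin: centre of its underside, 6 mm above the worktop, z up; inner floor 3 mm above the origin.
- flat_dock: White plastic insert with a shallow square dock for the timer: inside 78 mm square, lip 3 mm thick along its x and y axes, rim of the lip only 8 mm above the origin. One of four on the fixed grey caddy (186 mm square, rim 10 mm high), 2 by 2 at 88 mm pitch, places shuffled. Foot plate 84 mm square. Origin: centre of its underside, 6 mm above the worktop, z up; inner floor 3 mm above the origin.
- tall_vial_a: Tall white test-strip vial with plug lid, a look-alike of the short vials that does not belong in the caddy: 139 mm high, body 43 mm in diameter, lid 47 mm. Stands upright on the worktop. Origin: centre of the underside, z up.
- tall_vial_b: Tall white test-strip vial with plug lid, a look-alike of the short vials that does not belong in the caddy: 139 mm high, body 43 mm in diameter, lid 47 mm. Stands upright on the worktop. Origin: centre of the underside, z up.
Not all that is in view belongs to the job. Leave any green look-alike of the tall_vial_a alone.

How it is judged:
By the outcome, as a careful person would: the job done as asked, in the order asked, and still so for the second after the job is handed in, with the robot touching nothing.
It also fails if it takes over 106 s, if anything falls off the work surface, if the arm or the gripper's body presses on something with over 40 N, if the wrist force passes 120 N, or if a joint passes its speed limit or range.

## Working session

There is one attempt and no reset: what is moved stays moved. The work goes in short steps, Python scripts to look and compute and a tool call to move; the robot and the scene stay as the last step left them, time stands still between calls to the robot, and variables do not carry over. Pictures are saved under pics/ and viewed, at most 14 in all, crops included, and the job is handed in when it is done.

Besides the shell and the picture viewer there is one more tool, called after "Call:" as a command line: name --argument value ..., lists and objects as JSON in quotes. play_rows: Moves the arm, as the interface text tells. Its arguments: {"type":"object","properties":{"series":{"type":"array"},"hand":{"type":"number"},"newtons":{"type":"number"}},"required":["series"]}

```bash
mkdir -p pics; ls
python3 - <<'E'
from workcell import bot, imaging
import cv2,numpy as np
print(bot.pinch_z, bot.state())
for n in("top","side"):
    s=imaging.snapshot(n); cv2.imwrite(f"pics/{n}0.png",s["pixels"]); np.savez(f"{n}0.npz",**s)
    print(n,s["intrinsics"],s["cam_to_world"])
E
```

```text
pics
0.0187 {'clock': 0.0, 'joint_pos': array([ 1.08129732,  0.31178259,  0.0139951 ,  1.51308316, -0.00443956,
        1.31918994, -0.02718157]), 'qvel': array([ 0.00121605,  0.00036261, -0.00079133, -0.00300296, -0.00069525,
        0.000478  , -0.00066947]), 'effort': array([-4.55036143e-04, -3.79916489e+01,  1.45493424e-01, -2.30590045e+01,
        1.21951435e-02,  1.37801919e-02, -1.88689921e-05]), 'tcp_pos': array([ 0.23780179, -0.49501654,  0.1944794 ]), 'ee_rot': array([ 9.75029192e-01,  2.22073402e-01, -3.00176079e-04, -1.17839172e-03]), 'contact_force': array([ 0.53307206, -0.22151692,  0.61558679]), 'moment': array([-0.05067031, -0.0232565 ,  0.00818845]), 'finger_force': 0.0, 'finger_gap': 0.08553077032902308}
top [[493.96747919   0.         277.97876165]
 [  0.         493.96747919 211.02383118]
 [  0.           0.           1.        ]] [[ 0.00846437 -0.99319095  0.11618987  0.40720131]
 [-0.99971775 -0.01098441 -0.02106584  0.03312939]
 [ 0.02219868 -0.11597877 -0.9930036   1.11111364]
 [ 0.          0.          0.          1.        ]]
side [[540.43962245   0.         271.17468281]
 [  0.         540.43962245 219.57289415]
 [  0.           0.           1.        ]] [[-0.92324968 -0.15899677  0.34975714  0.14388537]
 [-0.38341894  0.43933587 -0.81238779  1.01213932]
 [-0.02449382 -0.88414027 -0.46657907  0.60569281]
 [ 0.          0.          0.          1.        ]]
```

View pics/top0.png

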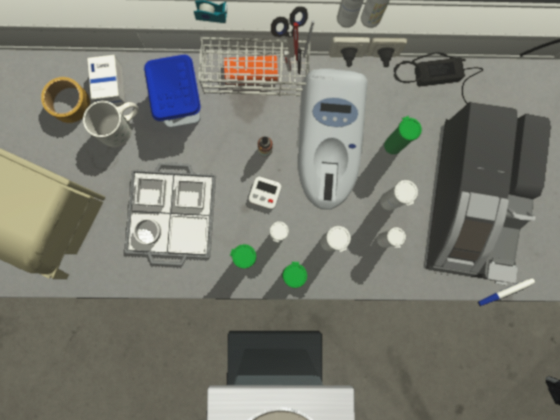

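View pics/side0.png

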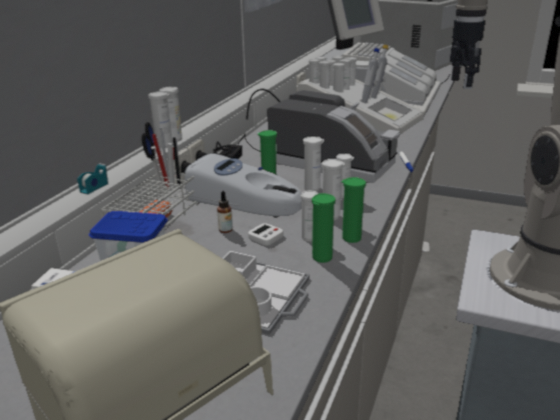

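The top view shows the short vials by their smaller lids at about (279,231) and (396,237), with the tall vials at (339,238) and (405,192). The bottle is at (265,145) and the timer at (265,193). In the caddy, the square cups are at (150,192) and (190,195), the round cup at (147,233) and the dock at (188,233). The side view agrees.

```bash
cat > h.py <<'E'
import numpy as np,cv2
from workcell import bot,imaging
from scipy.spatial.transform import Rotation as R
def cloud(s):
    K=s["intrinsics"];T=s["cam_to_world"];z=s["z_map"].astype(float)
    v,u=np.mgrid[:z.shape[0],:z.shape[1]]
    p=np.stack([(u-K[0,2])*z/K[0,0],(v-K[1,2])*z/K[1,1],z],-1)
    w=p@T[:3,:3].T+T[:3,3]; w[z==0]=np.nan
    return w
def go(p,yaw=None):
    "shift in tool axes (mm) and twist (deg) to TCP world p; yaw = azimuth of finger closing line (deg)"
    s=bot.state(); M=R.from_quat(s["ee_rot"]).as_matrix()
    d=M.T@(np.array(p)-s["tcp_pos"])*1000
    y=np.degrees(np.arctan2(M[1,1],M[0,1]))
    t=0 if yaw is None else -((yaw-y+90)%180-90)
    print("shift",d.round(1),"twist",round(t,1),"tcp",s["tcp_pos"].round(4),"yaw",round(y,1),"t",round(s["clock"],1),"gap",round(s["finger_gap"],4),"F",s["contact_force"].round(1))
E
python3 - <<'E'
from h import *
s=dict(np.load("top0.npz"));w=cloud(s);z=w[...,2]
print("table z",np.nanmedian(z[255:285,100:400]))
def blob(u,v,r,z0,z1,name):
    m=np.zeros(z.shape,bool);m[v-r:v+r+1,u-r:u+r+1]=1
    zz=z[m];print(name,"zmax",np.nanpercentile(zz,98).round(4),end=" ")
    m&=(z>z0)&(z<z1);p=w[m];c=(np.percentile(p[:,:2],1,axis=0)+np.percentile(p[:,:2],99,axis=0))/2
    print("n",m.sum(),"mid",c.round(4),"mean",p.mean(0).round(4),"ext",(np.ptp(p[:,:2],axis=0)).round(3))
    q=np.float32(p[:,:2]*1000);print("   minrect",cv2.minAreaRect(q))
for a in [(279,231,13,.1,.12,"sA"),(396,237,13,.1,.12,"sB"),(339,238,16,.13,.15,"t1"),(405,192,16,.13,.15,"t2"),(265,145,14,.08,.12,"bulb"),(265,145,14,.03,.12,"bottle"),(265,193,20,.01,.03,"timer"),(244,257,14,.08,.3,"g1"),(295,275,15,.08,.3,"g2"),
 (103,75,26,.008,.03,"timer2?"),(150,192,19,.03,.045,"cup1"),(190,195,18,.03,.045,"cup2"),(147,233,18,.03,.045,"round")]: blob(*a)
# dock & caddy
m=np.zeros(z.shape,bool);m[160:270,115:225]=1
hsv=cv2.cvtColor(s["pixels"],cv2.COLOR_BGR2HSV)
white=(hsv[...,2]>150)&(hsv[...,1]<60)&m&(z<.045)
q=np.float32(w[white][:,:2]*1000);print("white",cv2.minAreaRect(q),white.sum())
g=s["pixels"];cv2.imwrite("pics/crop1.png",cv2.resize(g[120:300,110:430],None,fx=2.5,fy=2.5,interpolation=cv2.INTER_CUBIC))
E
```

```text
table z 0.00048607601224537333
sA zmax 0.1113 n 290 mid [0.4826 0.0105] mean [0.4829 0.0112 0.1082] ext [0.041 0.037]
   minrect ((483.56719970703125, 10.861249923706055), (37.46351623535156, 37.3917350769043), 26.947526931762695)
sB zmax 0.1115 n 296 mid [ 0.4729 -0.2278] mean [ 0.4735 -0.2278  0.1083] ext [0.039 0.037]
   minrect ((474.4498291015625, -228.70993041992188), (37.69123077392578, 38.535621643066406), 49.13095474243164)
t1 zmax 0.1412 n 478 mid [ 0.4675 -0.1055] mean [ 0.4677 -0.1056  0.1384] ext [0.052 0.047]
   minrect ((468.25616455078125, -105.58314514160156), (47.83662414550781, 46.434349060058594), 65.26641082763672)
t2 zmax 0.1414 n 468 mid [ 0.5611 -0.2412] mean [ 0.5612 -0.2411  0.1383] ext [0.049 0.047]
   minrect ((560.3029174804688, -240.99168395996094), (46.53988265991211, 48.22752380371094), 88.37108612060547)
bulb zmax 0.0976 n 41 mid [0.6771 0.0419] mean [0.6758 0.0425 0.0942] ext [0.012 0.017]
   minrect ((674.803955078125, 41.35658645629883), (15.008934020996094, 13.167137145996094), 42.874656677246094)
bottle zmax 0.0976 n 222 mid [0.6744 0.0425] mean 
[... 968 characters left out ...]
0.0378 n 182 mid [0.574  0.2932] mean [0.5731 0.2939 0.0356] ext [0.062 0.062]
   minrect ((573.7532958984375, 293.5579528808594), (61.244140625, 60.291255950927734), 87.43605041503906)
cup2 zmax 0.0374 n 181 mid [0.5696 0.2059] mean [0.5696 0.2061 0.0353] ext [0.061 0.061]
   minrect ((569.4413452148438, 206.18238830566406), (61.08626937866211, 60.27349090576172), 88.00098419189453)
round zmax 0.0374 n 134 mid [0.4863 0.2973] mean [0.4869 0.2977 0.0355] ext [0.053 0.055]
   minrect ((486.3099670410156, 297.3291320800781), (52.64403533935547, 54.65171813964844), 1.1295892000198364)
white ((529.6224365234375, 251.0052490234375), (175.51902770996094, 174.3953857421875), 87.45635986328125) 4509
```

View pics/crop1.png

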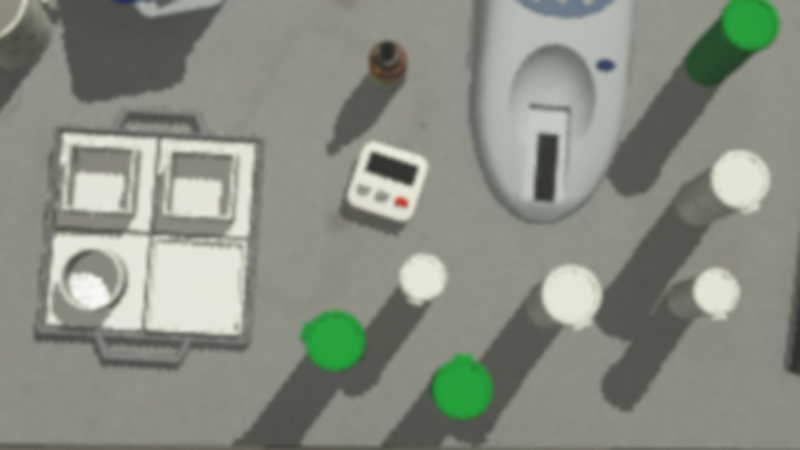

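The crop confirms the layout. The caddy is turned about -2.6°, with the dock at lower right, and green look-alikes stand next to short vial A.

Run:
```python
from h import *
w=cloud(dict(np.load("top0.npz")));q=w[270:100:-10,425:470:8];print(np.nanmax(w[240:290,425:520,2]),np.nanmin(w[210:290,425:520][w[210:290,425:520,2]>.03][:,0]))
go((.36,-.26,.2),-40); go((.4735,-.228,.2),-40); go((.4735,-.228,.045),-40)
```

```text
0.14866420148982917 0.3783109535303134
shift [ 211.9 -159.    -5.1] twist -24.3 tcp [ 0.2378 -0.4951  0.1946] yaw -64.3 t 0.1 gap 0.0855 F [ 0.1 -0.2  0.6]
shift [ 328.1 -138.7   -5.1] twist -24.3 tcp [ 0.2378 -0.4951  0.1946] yaw -64.3 t 0.1 gap 0.0855 F [ 0.1 -0.2  0.6]
shift [ 328.1 -138.4  149.9] twist -24.3 tcp [ 0.2378 -0.4951  0.1946] yaw -64.3 t 0.1 gap 0.0855 F [ 0.1 -0.2  0.6]
```

Call:
play_rows --series '[{"x": 85, "y": -64, "z": -30, "twist": -8}, {"x": 212, "y": -159, "z": -30, "twist": -24}, {"x": 212, "y": -159, "z": -30, "twist": -24}, {"x": 212, "y": -159, "z": -30, "twist": -24}, {"x": 212, "y": -159, "z": -30, "twist": -24}]' --hand 0.5 --newtons 25

```text
clock: 0.6
tcp_pos: [0.3526, -0.2741, 0.2241]
ee_rot: [0.908, 0.42, -0.0, -0.0]
contact_force: [1.0, -0.2, -0.6]
finger_gap: 0.064
finger_force: 0.0
```

Run:
```python
from h import *
go((.4735,-.228,.2),-40); go((.4735,-.228,.045),-40)
```

```text
shift [113.4  62.3  24.1] twist -0.4 tcp [ 0.3526 -0.2741  0.2241] yaw -40.4 t 0.6 gap 0.064 F [ 1.  -0.2 -0.6]
shift [113.4  62.3 179.1] twist -0.4 tcp [ 0.3526 -0.2741  0.2241] yaw -40.4 t 0.6 gap 0.064 F [ 1.  -0.2 -0.6]
```

Call:
play_rows --series '[{"x": 110, "y": 60, "z": 20}, {"x": 110, "y": 60, "z": 20}, {"x": 110, "y": 60, "z": 20}, {"x": 110, "y": 60, "z": 20}, {"x": 110, "y": 60, "z": 20}]'

```text
validation failed for argument at $.se...
```

Run:
```python
from h import *
go((.4735,-.228,.045),-40)
```

```text
shift [113.4  62.3 179.1] twist -0.4 tcp [ 0.3526 -0.2741  0.2241] yaw -40.4 t 0.6 gap 0.064 F [ 1.  -0.2 -0.6]
```

Call:
play_rows --series '[{"x": 110, "y": 60, "z": 20, "twist": 0}, {"x": 110, "y": 60, "z": 20, "twist": 0}, {"x": 110, "y": 60, "z": 20, "twist": 0}, {"x": 110, "y": 60, "z": 20, "twist": 0}, {"x": 110, "y": 60, "z": 20, "twist": 0}]'

```text
clock: 1.1
tcp_pos: [0.4687, -0.2309, 0.2034]
ee_rot: [0.907, 0.42, -0.001, -0.001]
contact_force: [-1.4, -0.3, -0.1]
finger_gap: 0.0638
finger_force: 0.0
```

Run:
```python
from h import *
go((.4735,-.228,.045),-40)
```

```text
shift [  5.5   2.1 158.4] twist -0.3 tcp [ 0.4687 -0.2309  0.2034] yaw -40.3 t 1.1 gap 0.0638 F [-1.4 -0.3 -0.1]
```

Call:
play_rows --series '[{"x": 5, "y": 2, "z": 40, "twist": 0}, {"x": 5, "y": 2, "z": 80, "twist": 0}, {"x": 5, "y": 2, "z": 120, "twist": 0}, {"x": 5, "y": 2, "z": 158, "twist": 0}, {"x": 5, "y": 2, "z": 158, "twist": 0}]'

```text
clock: 1.6
tcp_pos: [0.4671, -0.2284, 0.0415]
ee_rot: [0.908, 0.419, -0.005, -0.004]
contact_force: [-1.3, 0.8, -0.1]
finger_gap: 0.0637
finger_force: 0.0
```

Call:
play_rows --series '[{"x": 0, "y": 0, "z": 0, "twist": 0}, {"x": 0, "y": 0, "z": 0, "twist": 0}, {"x": 0, "y": 0, "z": 0, "twist": 0}, {"x": 0, "y": 0, "z": 0, "twist": 0}, {"x": 0, "y": 0, "z": 0, "twist": 0}]' --hand -0.6

```text
clock: 2.1
tcp_pos: [0.4761, -0.2298, 0.0489]
ee_rot: [0.908, 0.42, 0.001, 0.002]
contact_force: [-0.2, -1.1, 7.8]
finger_gap: 0.0368
finger_force: 25.4
```

Run:
```python
from h import *
go((.4735,-.228,.045),-40); print(bot.state()["finger_force"])
```

```text
shift [-0.3 -3.1  3.9] twist -0.3 tcp [ 0.4761 -0.2298  0.0489] yaw -40.3 t 2.1 gap 0.0368 F [-0.2 -1.1  7.8]
25.399714708328247
```

Call:
play_rows --series '[{"x": 0, "y": 0, "z": 0, "twist": 0}, {"x": 0, "y": 0, "z": 0, "twist": 0}, {"x": 0, "y": 0, "z": -20, "twist": 0}, {"x": 0, "y": 0, "z": -60, "twist": 0}, {"x": 0, "y": 0, "z": -60, "twist": 0}]' --hand -0.9 --newtons 30

```text
clock: 2.6
tcp_pos: [0.4788, -0.2303, 0.1122]
ee_rot: [0.907, 0.42, 0.004, 0.005]
contact_force: [1.9, 0.5, 0.4]
finger_gap: 0.0363
finger_force: 30.2
```

Run:
```python
from h import *
s=imaging.snapshot("top");t=imaging.snapshot("side")
cv2.imwrite("pics/a.png",np.hstack([cv2.resize(s["pixels"][150:300,300:470],(680,600))[:, :400],cv2.resize(t["pixels"][100:260,290:400],(400,582))[:600] if 0 else cv2.resize(t["pixels"][100:250,290:390],(400,600))]))
go((.4735,-.228,.25)); print(bot.state()["finger_force"])
```

```text
shift [  -0.2   -1.5 -142.1] twist 0 tcp [ 0.4752 -0.229   0.1079] yaw -40.3 t 2.7 gap 0.0365 F [-0.4  0.5 -0.2]
30.176326632499695
```

View pics/a.png

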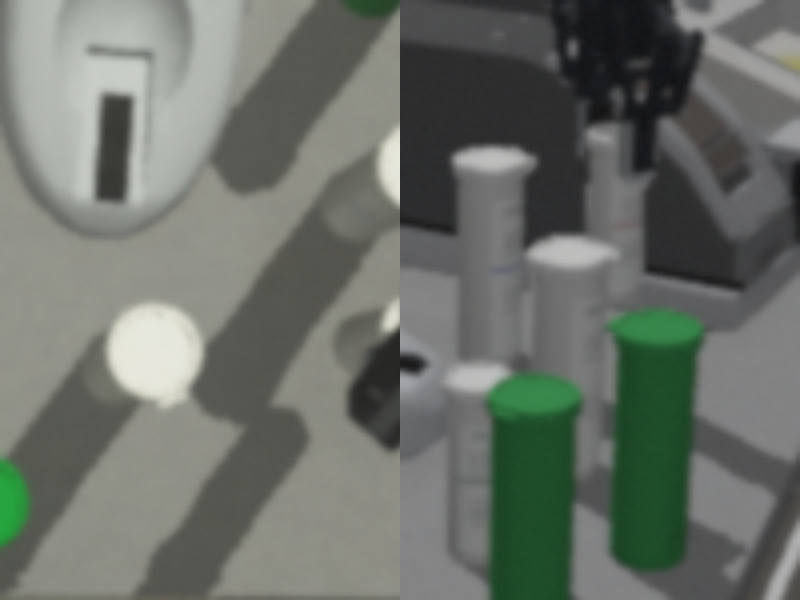

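Vial B is lifted and upright in the fingers (seen at about (620,190) in the side half of the picture).

Call:
play_rows --series '[{"x": 0, "y": 0, "z": -45, "twist": 0}, {"x": 0, "y": 0, "z": -90, "twist": 0}, {"x": 35, "y": -20, "z": -120, "twist": 0}, {"x": 75, "y": -43, "z": -120, "twist": 0}, {"x": 115, "y": -66, "z": -120, "twist": 0}]'

```text
clock: 3.2
tcp_pos: [0.4984, -0.0972, 0.2266]
ee_rot: [0.908, 0.419, 0.0, 0.0]
contact_force: [0.8, -0.2, -0.5]
finger_gap: 0.0363
finger_force: 30.3
```

Call:
play_rows --series '[{"x": 40, "y": -23, "z": 0, "twist": 0}, {"x": 80, "y": -46, "z": 0, "twist": 0}, {"x": 120, "y": -68, "z": 0, "twist": 0}, {"x": 160, "y": -91, "z": 0, "twist": 0}, {"x": 200, "y": -114, "z": 0, "twist": 0}]'

```text
clock: 3.7
tcp_pos: [0.5401, 0.1293, 0.2249]
ee_rot: [0.908, 0.42, -0.001, -0.0]
contact_force: [0.6, -1.2, -0.0]
finger_gap: 0.0369
finger_force: 30.3
```

Call:
play_rows --series '[{"x": 40, "y": -23, "z": 0, "twist": 0}, {"x": 80, "y": -46, "z": 0, "twist": 0}, {"x": 115, "y": -66, "z": 0, "twist": 0}, {"x": 140, "y": -80, "z": 0, "twist": 0}, {"x": 140, "y": -80, "z": 0, "twist": 0}]'

```text
clock: 4.2
tcp_pos: [0.5675, 0.2928, 0.2237]
ee_rot: [0.906, 0.424, -0.002, -0.002]
contact_force: [-0.5, 0.7, -0.4]
finger_gap: 0.037
finger_force: 30.3
```

Run:
```python
from h import *
go((.5736,.2935,.12)); print(bot.state()["finger_force"], bot.state()["joint_pos"].round(2))
```

```text
shift [  4.5   4.8 103.7] twist 0 tcp [0.5675 0.2928 0.2237] yaw -39.8 t 4.2 gap 0.037 F [-0.5  0.7 -0.4]
30.303064584732056 [-0.2   0.54 -0.52  1.16  0.25  1.5  -1.37]
```

Call:
play_rows --series '[{"x": 4, "y": 4, "z": 30, "twist": 0}, {"x": 4, "y": 4, "z": 65, "twist": 0}, {"x": 4, "y": 4, "z": 100, "twist": 0}, {"x": 4, "y": 4, "z": 100, "twist": 0}, {"x": 4, "y": 4, "z": 100, "twist": 0}]'

```text
clock: 4.7
tcp_pos: [0.5758, 0.2856, 0.1257]
ee_rot: [0.908, 0.419, -0.001, 0.0]
contact_force: [0.5, -0.5, 1.5]
finger_gap: 0.0366
finger_force: 30.3
```

Run:
```python
from h import *
s=imaging.snapshot("top");t=imaging.snapshot("side")
cv2.imwrite("pics/b.png",np.hstack([cv2.resize(s["pixels"][150:270,110:230],(400,400)),cv2.resize(t["pixels"][200:340,200:340],(400,400))]))
go((.5736,.2935,.058))
```

```text
shift [ 1.9 -6.9 70.6] twist 0 tcp [0.5774 0.2875 0.1286] yaw -40.4 t 4.8 gap 0.0367 F [-0.7 -0.4  0.9]
```

View pics/b.png

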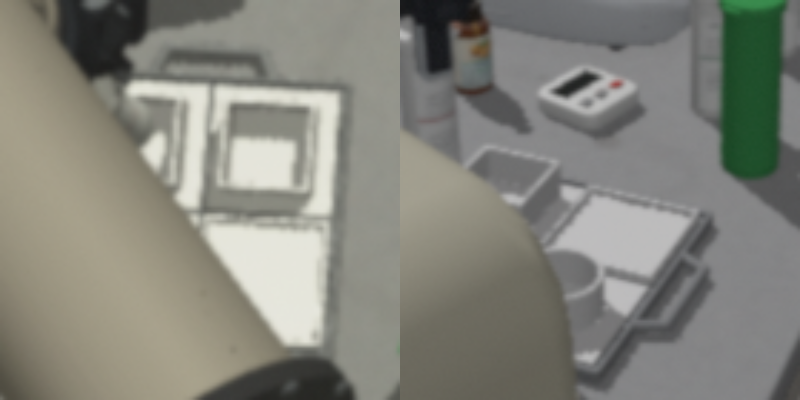

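The vial hangs near the far-left cup, with the view partly hidden by the arm. It needs a small correction before it goes down.

Call:
play_rows --series '[{"x": 2, "y": -5, "z": 0, "twist": 0}, {"x": 2, "y": -5, "z": 0, "twist": 0}, {"x": 2, "y": -5, "z": 10, "twist": 0}, {"x": 2, "y": -5, "z": 20, "twist": 0}, {"x": 2, "y": -5, "z": 20, "twist": 0}]'

```text
clock: 5.3
tcp_pos: [0.5721, 0.2904, 0.1036]
ee_rot: [0.908, 0.42, -0.002, 0.0]
contact_force: [-0.8, -0.6, -1.3]
finger_gap: 0.0364
finger_force: 30.3
```

Run:
```python
from h import *
for i in range(3):
    go((.5736,.2935,.058)); imaging.snapshot("top")
```

```text
shift [ 3.6 -0.8 45.5] twist 0 tcp [0.5721 0.2904 0.1036] yaw -40.3 t 5.3 gap 0.0364 F [-0.8 -0.6 -1.3]
shift [ 2.9 -1.  46.5] twist 0 tcp [0.5726 0.2907 0.1045] yaw -40.3 t 5.3 gap 0.0363 F [ 0.6  0.1 -0.5]
shift [ 2.2 -1.1 47.2] twist 0 tcp [0.5731 0.2911 0.1052] yaw -40.3 t 5.4 gap 0.0367 F [-0.2 -0.6  0.2]
```

Settled and centred to about 2 mm. Lowering now.

Call:
play_rows --series '[{"x": 2, "y": -1, "z": 18, "twist": 0}, {"x": 2, "y": -1, "z": 34, "twist": 0}, {"x": 2, "y": -1, "z": 42, "twist": 0}, {"x": 2, "y": -1, "z": 44, "twist": 0}, {"x": 2, "y": -1, "z": 44, "twist": 0}]'

```text
clock: 5.95
tcp_pos: [0.5743, 0.294, 0.0625]
ee_rot: [0.908, 0.42, 0.0, -0.0]
contact_force: [0.1, 0.0, -0.1]
finger_gap: 0.0366
finger_force: 30.3
```

Call:
play_rows --series '[{"x": 0, "y": 0, "z": 0, "twist": 0}, {"x": 0, "y": 0, "z": 2, "twist": 0}, {"x": 0, "y": 0, "z": 3, "twist": 0}, {"x": 0, "y": 0, "z": 3, "twist": 0}, {"x": 0, "y": 0, "z": 3, "twist": 0}]'

```text
clock: 6.45
tcp_pos: [0.5741, 0.2939, 0.0593]
ee_rot: [0.908, 0.42, 0.0, 0.0]
contact_force: [0.2, -1.4, -1.2]
finger_gap: 0.0364
finger_force: 30.3
```

Run:
```python
from h import *
go((.5736,.2935,.058)); imaging.snapshot("top"); go((.5736,.2935,.058));
```

```text
shift [-0.6 -0.1  1.3] twist 0 tcp [0.5741 0.2939 0.0593] yaw -40.3 t 6.5 gap 0.0364 F [ 0.2 -1.4 -1.2]
shift [-0.6 -0.1  1.4] twist 0 tcp [0.5741 0.2939 0.0594] yaw -40.3 t 6.5 gap 0.0366 F [ 0.2 -1.  -0.7]
```

Call:
play_rows --series '[{"x": 0, "y": 0, "z": 1, "twist": 0}, {"x": 0, "y": 0, "z": 2, "twist": 0}, {"x": 0, "y": 0, "z": 3, "twist": 0}, {"x": 0, "y": 0, "z": 3, "twist": 0}, {"x": 0, "y": 0, "z": 3, "twist": 0}]'

```text
clock: 7.0
tcp_pos: [0.5748, 0.2948, 0.0581]
ee_rot: [0.908, 0.42, 0.001, -0.0]
contact_force: [-0.7, -1.0, 5.1]
finger_gap: 0.0367
finger_force: 30.7
```

Call:
play_rows --series '[{"x": 0, "y": 0, "z": 0, "twist": 0}, {"x": 0, "y": 0, "z": 0, "twist": 0}, {"x": 0, "y": 0, "z": 0, "twist": 0}, {"x": 0, "y": 0, "z": 0, "twist": 0}, {"x": 0, "y": 0, "z": -5, "twist": 0}]' --hand 0.4

```text
clock: 7.5
tcp_pos: [0.5733, 0.2933, 0.0603]
ee_rot: [0.908, 0.42, -0.001, 0.0]
contact_force: [-0.3, -0.7, 0.3]
finger_gap: 0.0598
finger_force: 0.0
```

Call:
play_rows --series '[{"x": 0, "y": 0, "z": -30, "twist": 0}, {"x": 0, "y": 0, "z": -70, "twist": 0}, {"x": 0, "y": 0, "z": -110, "twist": 0}, {"x": 0, "y": 0, "z": -145, "twist": 0}, {"x": 0, "y": 0, "z": -150, "twist": 0}]'

```text
clock: 8.0
tcp_pos: [0.5765, 0.2961, 0.2179]
ee_rot: [0.908, 0.42, 0.006, -0.001]
contact_force: [0.8, 0.5, -0.3]
finger_gap: 0.0595
finger_force: 0.0
```

Run:
```python
from h import *
go((.483,.011,.2),-80)
```

```text
shift [-278.   113.3   15.3] twist 39.6 tcp [0.5765 0.2961 0.2179] yaw -40.4 t 8.0 gap 0.0595 F [ 0.8  0.5 -0.3]
```

Call:
play_rows --series '[{"x": -42, "y": 17, "z": 0, "twist": 8}, {"x": -85, "y": 34, "z": 0, "twist": 16}, {"x": -127, "y": 52, "z": 0, "twist": 24}, {"x": -170, "y": 69, "z": 0, "twist": 32}, {"x": -212, "y": 86, "z": 0, "twist": 40}]'

```text
clock: 8.5
tcp_pos: [0.5012, 0.0747, 0.2109]
ee_rot: [0.997, 0.081, -0.0, 0.0]
contact_force: [0.3, -0.5, -0.2]
finger_gap: 0.0599
finger_force: 0.0
```

Run:
```python
from h import *
go((.483,.011,.2),-80)
s=imaging.snapshot("top")
cv2.imwrite("pics/c.png",cv2.resize(s["pixels"][150:270,110:230],(480,480)))
```

```text
shift [-28.2  60.   10.9] twist -0.7 tcp [0.5012 0.0747 0.2109] yaw -80.7 t 8.5 gap 0.0599 F [ 0.3 -0.5 -0.2]
```

View pics/c.png

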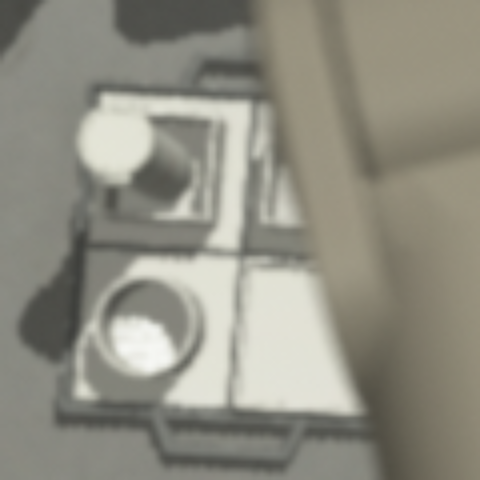

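Vial B stands upright in the far-left cup; its lid at (117,145) is offset only by perspective. Next is vial A.

Call:
play_rows --series '[{"x": -14, "y": 30, "z": 10, "twist": 0}, {"x": -28, "y": 60, "z": 10, "twist": 0}, {"x": -28, "y": 60, "z": 10, "twist": 0}, {"x": -28, "y": 60, "z": 10, "twist": 0}, {"x": -28, "y": 60, "z": 10, "twist": 0}]'

```text
clock: 9.05
tcp_pos: [0.485, 0.0143, 0.2013]
ee_rot: [0.996, 0.085, 0.0, -0.0]
contact_force: [0.4, -0.1, -0.1]
finger_gap: 0.0602
finger_force: 0.0
```

Run:
```python
from h import *
go((.483,.011,.047),-80);imaging.snapshot("top");go((.483,.011,.047),-80)
```

```text
shift [ -2.5   3.1 154.3] twist -0.2 tcp [0.485  0.0143 0.2013] yaw -80.2 t 9.1 gap 0.0602 F [ 0.4 -0.1 -0.1]
shift [ -2.6   3.2 154.3] twist -0.2 tcp [0.485  0.0145 0.2013] yaw -80.2 t 9.1 gap 0.0596 F [-0.5  0.5  0.5]
```

Call:
play_rows --series '[{"x": -3, "y": 3, "z": 40, "twist": 0}, {"x": -3, "y": 3, "z": 80, "twist": 0}, {"x": -3, "y": 3, "z": 120, "twist": 0}, {"x": -3, "y": 3, "z": 154, "twist": 0}, {"x": -3, "y": 3, "z": 154, "twist": 0}]'

```text
clock: 9.6
tcp_pos: [0.4775, 0.0105, 0.0429]
ee_rot: [0.996, 0.086, -0.006, -0.001]
contact_force: [-0.2, 0.0, 0.2]
finger_gap: 0.0596
finger_force: 0.0
```

Call:
play_rows --series '[{"x": 0, "y": 0, "z": 0, "twist": 0}, {"x": 0, "y": 0, "z": 0, "twist": 0}, {"x": 0, "y": 0, "z": 0, "twist": 0}, {"x": 0, "y": 0, "z": 0, "twist": 0}, {"x": 0, "y": 0, "z": 0, "twist": 0}]'

```text
clock: 10.1
tcp_pos: [0.4832, 0.0093, 0.0482]
ee_rot: [0.996, 0.084, 0.001, 0.0]
contact_force: [0.3, 0.4, 0.1]
finger_gap: 0.0596
finger_force: 0.0
```

Call:
play_rows --series '[{"x": 0, "y": 0, "z": 0, "twist": 0}, {"x": 0, "y": 0, "z": 0, "twist": 0}, {"x": 0, "y": 0, "z": 0, "twist": 0}, {"x": 0, "y": 0, "z": 0, "twist": 0}, {"x": 0, "y": 0, "z": 0, "twist": 0}]' --hand -0.9

```text
clock: 10.6
tcp_pos: [0.4828, 0.0093, 0.0477]
ee_rot: [0.996, 0.084, 0.0, 0.0]
contact_force: [-0.8, -0.0, 5.0]
finger_gap: 0.0364
finger_force: 29.9
```

Call:
play_rows --series '[{"x": 0, "y": 0, "z": -20, "twist": 0}, {"x": 0, "y": 0, "z": -60, "twist": 0}, {"x": 0, "y": 0, "z": -100, "twist": 0}, {"x": 0, "y": 0, "z": -140, "twist": 0}, {"x": 0, "y": 0, "z": -180, "twist": 0}]'

```text
clock: 11.1
tcp_pos: [0.4817, 0.0093, 0.2282]
ee_rot: [0.996, 0.084, -0.001, -0.0]
contact_force: [0.1, 0.1, -0.1]
finger_gap: 0.0366
finger_force: 30.1
```

Run:
```python
from h import *
go((.5695,.206,.23))
```

```text
shift [ 119.6 -179.1   -1.9] twist 0 tcp [0.4817 0.0093 0.2282] yaw -80.3 t 11.1 gap 0.0366 F [ 0.1  0.1 -0.1]
```

Call:
play_rows --series '[{"x": 26, "y": -38, "z": 0, "twist": 0}, {"x": 52, "y": -77, "z": 0, "twist": 0}, {"x": 78, "y": -115, "z": 0, "twist": 0}, {"x": 104, "y": -154, "z": 0, "twist": 0}, {"x": 119, "y": -178, "z": 0, "twist": 0}]'

```text
clock: 11.6
tcp_pos: [0.5695, 0.2091, 0.2258]
ee_rot: [0.996, 0.086, -0.001, -0.001]
contact_force: [-0.2, 0.2, -1.0]
finger_gap: 0.0366
finger_force: 30.1
```

Call:
play_rows --series '[{"x": 0, "y": 0, "z": 0, "twist": 0}, {"x": 0, "y": 0, "z": 35, "twist": 0}, {"x": 0, "y": 0, "z": 70, "twist": 0}, {"x": 0, "y": 0, "z": 110, "twist": 0}, {"x": 0, "y": 0, "z": 110, "twist": 0}]'

```text
clock: 12.1
tcp_pos: [0.5645, 0.2006, 0.1104]
ee_rot: [0.996, 0.084, -0.007, 0.003]
contact_force: [-1.2, -0.3, -0.5]
finger_gap: 0.0365
finger_force: 30.2
```

Call:
play_rows --series '[{"x": 0, "y": 0, "z": 0, "twist": 0}, {"x": 0, "y": 0, "z": 0, "twist": 0}, {"x": 0, "y": 0, "z": 0, "twist": 0}, {"x": 0, "y": 0, "z": 0, "twist": 0}, {"x": 0, "y": 0, "z": 0, "twist": 0}]'

```text
clock: 12.6
tcp_pos: [0.5705, 0.2051, 0.1185]
ee_rot: [0.996, 0.084, 0.001, -0.0]
contact_force: [-0.9, 0.2, 0.3]
finger_gap: 0.0367
finger_force: 30.2
```

Run:
```python
from h import *
go((.5695,.206,.057))
```

```text
shift [-1.  -1.  61.4] twist 0 tcp [0.5705 0.2051 0.1185] yaw -80.3 t 12.6 gap 0.0367 F [-0.9  0.2  0.3]
```

Call:
play_rows --series '[{"x": -1, "y": -1, "z": 18, "twist": 0}, {"x": -1, "y": -1, "z": 36, "twist": 0}, {"x": -1, "y": -1, "z": 50, "twist": 0}, {"x": -1, "y": -1, "z": 56, "twist": 0}, {"x": -1, "y": -1, "z": 58, "twist": 0}]'

```text
clock: 13.1
tcp_pos: [0.5683, 0.2054, 0.0586]
ee_rot: [0.996, 0.084, -0.001, 0.0]
contact_force: [0.4, -0.5, -0.2]
finger_gap: 0.0366
finger_force: 30.2
```

Call:
play_rows --series '[{"x": 0, "y": 0, "z": 1, "twist": 0}, {"x": 0, "y": 0, "z": 2, "twist": 0}, {"x": 0, "y": 0, "z": 3, "twist": 0}, {"x": 0, "y": 0, "z": 4, "twist": 0}, {"x": 0, "y": 0, "z": 4, "twist": 0}]'

```text
clock: 13.6
tcp_pos: [0.5697, 0.206, 0.0568]
ee_rot: [0.996, 0.084, 0.001, -0.0]
contact_force: [0.2, -0.7, 4.4]
finger_gap: 0.0362
finger_force: 30.5
```

Call:
play_rows --series '[{"x": 0, "y": 0, "z": 0, "twist": 0}, {"x": 0, "y": 0, "z": 0, "twist": 0}, {"x": 0, "y": 0, "z": 0, "twist": 0}, {"x": 0, "y": 0, "z": 0, "twist": 0}, {"x": 0, "y": 0, "z": -5, "twist": 0}]' --hand 0.4

```text
clock: 14.1
tcp_pos: [0.5678, 0.2052, 0.0594]
ee_rot: [0.996, 0.084, -0.001, 0.0]
contact_force: [1.0, -1.0, 0.1]
finger_gap: 0.0595
finger_force: 0.0
```

Call:
play_rows --series '[{"x": 0, "y": 0, "z": -30, "twist": 0}, {"x": 0, "y": 0, "z": -70, "twist": 0}, {"x": 0, "y": 0, "z": -110, "twist": 0}, {"x": 0, "y": 0, "z": -140, "twist": 0}, {"x": 0, "y": 0, "z": -140, "twist": 0}]'

```text
clock: 14.6
tcp_pos: [0.5718, 0.2076, 0.2066]
ee_rot: [0.996, 0.084, 0.006, -0.002]
contact_force: [0.5, 0.9, 0.1]
finger_gap: 0.0598
finger_force: 0.0
```

Run:
```python
from h import *
w=cloud(dict(np.load("top0.npz")));r=w[70:205,295:370];d=np.hypot(r[...,0]-.675,r[...,1]-.042)
for a in(.06,.08,.1):print(a,np.nanmax(np.where(d<a,r[...,2],-1)))
b=w[131:160,250:280];m=(b[...,2]>.02)&(b[...,2]<.06);print(b[m].mean(0));m=b[...,2]>.085;print(np.median(b[m],0))
go((.675,.042,.2),-45)
```

```text
0.06 -1.0
0.08 0.06865028347153279
0.1 0.08472302328539727
[0.66696277 0.0419749  0.04525409]
[0.67540082 0.04227436 0.09758951]
shift [ 73.8 180.6   7. ] twist -35.3 tcp [0.5718 0.2076 0.2066] yaw -80.3 t 14.6 gap 0.0598 F [0.5 0.9 0.1]
```

Call:
play_rows --series '[{"x": 15, "y": 37, "z": -10, "twist": -8}, {"x": 30, "y": 75, "z": -10, "twist": -16}, {"x": 45, "y": 112, "z": -10, "twist": -24}, {"x": 60, "y": 150, "z": -10, "twist": -32}, {"x": 74, "y": 180, "z": -10, "twist": -36}]' --hand 0.5

```text
clock: 15.1
tcp_pos: [0.6725, 0.037, 0.2094]
ee_rot: [0.921, 0.389, -0.001, 0.001]
contact_force: [0.8, 0.4, 0.6]
finger_gap: 0.0641
finger_force: 0.0
```

Call:
play_rows --series '[{"x": 0, "y": 0, "z": 0, "twist": 0}, {"x": 0, "y": 0, "z": 0, "twist": 0}, {"x": 0, "y": 0, "z": 0, "twist": 0}, {"x": 0, "y": 0, "z": 0, "twist": 0}, {"x": 0, "y": 0, "z": 0, "twist": 0}]'

```text
clock: 15.6
tcp_pos: [0.6714, 0.0422, 0.2107]
ee_rot: [0.921, 0.389, 0.0, -0.0]
contact_force: [0.8, 0.1, 0.8]
finger_gap: 0.0637
finger_force: 0.0
```

Run:
```python
from h import *
go((.675,.042,.034),-45)
w=cloud(imaging.snapshot("top"))
for n,(x,y) in dict(c1=(.5736,.2935),c2=(.5695,.206)).items():
    m=(np.hypot(w[...,0]-x,w[...,1]-y)<.04)&(w[...,2]>.1)&(w[...,2]<.13);print(n,m.sum(),w[m].mean(0).round(4) if m.any() else 0)
```

```text
shift [  2.3   2.8 176.7] twist 0.8 tcp [0.6714 0.0422 0.2107] yaw -44.2 t 15.6 gap 0.0637 F [0.8 0.1 0.8]
c1 309 [0.5721 0.295  0.1175]
c2 297 [0.5697 0.2074 0.1176]
```

Call:
play_rows --series '[{"x": 2, "y": 3, "z": 40, "twist": 0}, {"x": 2, "y": 3, "z": 80, "twist": 0}, {"x": 2, "y": 3, "z": 120, "twist": 0}, {"x": 2, "y": 3, "z": 150, "twist": 0}, {"x": 2, "y": 3, "z": 165, "twist": 0}]'

```text
clock: 16.15
tcp_pos: [0.6727, 0.0397, 0.0417]
ee_rot: [0.921, 0.388, -0.003, -0.001]
contact_force: [-0.3, -0.4, -0.5]
finger_gap: 0.0639
finger_force: 0.0
```

Call:
play_rows --series '[{"x": 0, "y": 0, "z": 4, "twist": 0}, {"x": 0, "y": 0, "z": 8, "twist": 0}, {"x": 0, "y": 0, "z": 11, "twist": 0}, {"x": 0, "y": 0, "z": 11, "twist": 0}, {"x": 0, "y": 0, "z": 11, "twist": 0}]'

```text
clock: 16.65
tcp_pos: [0.6763, 0.04, 0.0355]
ee_rot: [0.922, 0.388, 0.001, 0.0]
contact_force: [0.5, -0.2, 0.4]
finger_gap: 0.0642
finger_force: 0.0
```

Run:
```python
from h import *
go((.675,.042,.034),-45)
```

```text
shift [ 0.5 -2.3  1.5] twist 0.7 tcp [0.6763 0.04   0.0355] yaw -44.3 t 16.6 gap 0.0642 F [ 0.5 -0.2  0.4]
```

Call:
play_rows --series '[{"x": 0, "y": -2, "z": 2, "twist": 0}, {"x": 0, "y": -2, "z": 2, "twist": 0}, {"x": 0, "y": -2, "z": 2, "twist": 0}, {"x": 0, "y": -2, "z": 2, "twist": 0}, {"x": 0, "y": -2, "z": 2, "twist": 0}]' --hand -0.9

```text
clock: 17.15
tcp_pos: [0.6741, 0.0413, 0.0325]
ee_rot: [0.922, 0.388, 0.0, 0.0]
contact_force: [-0.6, -0.2, 1.0]
finger_gap: 0.0215
finger_force: 29.3
```

Call:
play_rows --series '[{"x": 0, "y": 0, "z": 0, "twist": 0}, {"x": 0, "y": 0, "z": 0, "twist": 0}, {"x": 0, "y": 0, "z": -15, "twist": 0}, {"x": 0, "y": 0, "z": -45, "twist": 0}, {"x": 0, "y": 0, "z": -80, "twist": 0}]'

```text
clock: 17.65
tcp_pos: [0.6726, 0.041, 0.1122]
ee_rot: [0.922, 0.388, -0.002, -0.001]
contact_force: [0.2, -0.5, -0.6]
finger_gap: 0.0214
finger_force: 29.4
```

Run:
```python
from h import *
go((.486,.2975,.21),-45)
t=imaging.snapshot("side")
cv2.imwrite("pics/d.png",cv2.resize(t["pixels"][120:250,160:300],(560,520)))
```

```text
shift [  52.9 -312.9  -97.3] twist 0.7 tcp [0.6726 0.041  0.1122] yaw -44.3 t 17.6 gap 0.0214 F [ 0.2 -0.5 -0.6]
```

View pics/d.png

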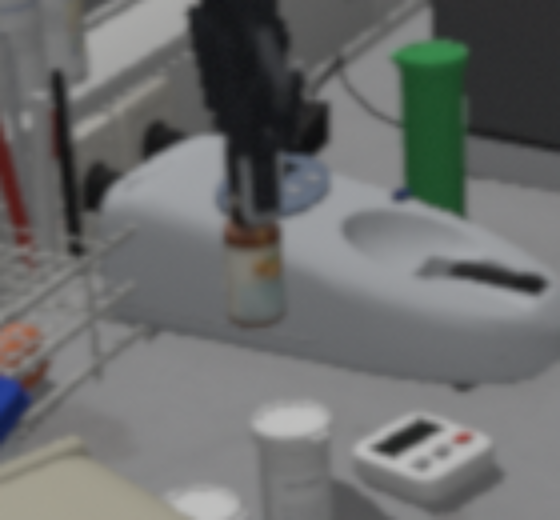

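The bottle is lifted upright, held by its neck. Its underside is about 33 mm below the TCP.

Call:
play_rows --series '[{"x": 0, "y": 0, "z": -40, "twist": 0}, {"x": 0, "y": 0, "z": -80, "twist": 0}, {"x": 7, "y": -40, "z": -105, "twist": 0}, {"x": 14, "y": -80, "z": -110, "twist": 0}, {"x": 20, "y": -120, "z": -110, "twist": 0}]'

```text
clock: 18.2
tcp_pos: [0.6023, 0.1413, 0.2252]
ee_rot: [0.922, 0.388, 0.003, -0.0]
contact_force: [0.8, 0.9, -0.4]
finger_gap: 0.0215
finger_force: 29.6
```

Call:
play_rows --series '[{"x": 6, "y": -40, "z": 0, "twist": 0}, {"x": 13, "y": -80, "z": 0, "twist": 0}, {"x": 20, "y": -120, "z": 0, "twist": 0}, {"x": 26, "y": -155, "z": 0, "twist": 0}, {"x": 31, "y": -185, "z": 0, "twist": 0}]'

```text
clock: 18.7
tcp_pos: [0.4895, 0.2931, 0.2232]
ee_rot: [0.921, 0.389, 0.0, -0.0]
contact_force: [-0.6, -0.0, -0.4]
finger_gap: 0.0219
finger_force: 29.6
```

Call:
play_rows --series '[{"x": 0, "y": -4, "z": 0, "twist": 0}, {"x": 0, "y": -4, "z": 0, "twist": 0}, {"x": 0, "y": -4, "z": 20, "twist": 0}, {"x": 0, "y": -4, "z": 50, "twist": 0}, {"x": 0, "y": -4, "z": 70, "twist": 0}]'

```text
clock: 19.2
tcp_pos: [0.4899, 0.2907, 0.1506]
ee_rot: [0.922, 0.386, -0.001, 0.001]
contact_force: [0.4, 0.2, -0.2]
finger_gap: 0.0213
finger_force: 29.5
```

Call:
play_rows --series '[{"x": 0, "y": 0, "z": 15, "twist": 0}, {"x": 0, "y": 0, "z": 30, "twist": 0}, {"x": 0, "y": 0, "z": 35, "twist": 0}, {"x": 0, "y": 0, "z": 35, "twist": 0}, {"x": 0, "y": 0, "z": 35, "twist": 0}]'

```text
clock: 19.7
tcp_pos: [0.4897, 0.2933, 0.118]
ee_rot: [0.922, 0.387, 0.001, 0.0]
contact_force: [1.2, -0.5, 0.1]
finger_gap: 0.0217
finger_force: 29.5
```

Run:
```python
from h import *
go((.486,.2975,.043),-45);print(bot.state()["joint_pos"].round(2))
s=imaging.snapshot("top");go((.486,.2975,.043),-45);t=imaging.snapshot("side")
cv2.imwrite("pics/e.png",np.hstack([cv2.resize(s["pixels"][150:270,110:230],(400,400)),cv2.resize(t["pixels"][180:340,200:360],(400,400))]))
```

```text
shift [ 0.3 -5.6 75. ] twist 0.6 tcp [0.4897 0.2933 0.118 ] yaw -44.4 t 19.7 gap 0.0217 F [ 1.2 -0.5  0.1]
[-0.17  0.46 -0.56  1.56  0.26  1.19 -1.56]
shift [-0.  -5.3 75.3] twist 0.6 tcp [0.4896 0.2937 0.1183] yaw -44.4 t 19.8 gap 0.0218 F [-0.5 -0.5 -0.4]
```

View pics/e.png

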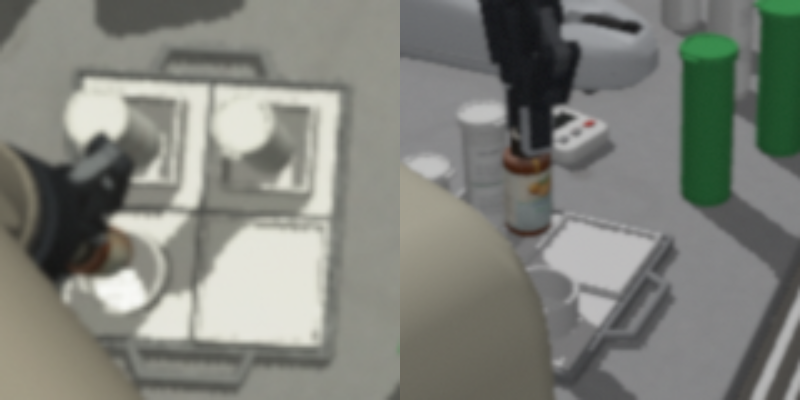

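Both vials stand square in their cups and the bottle hangs upright above the round cup. I'll turn the gripper square to the caddy before lowering, to keep it clear of the vial.

Call:
play_rows --series '[{"x": 0, "y": -2, "z": 0, "twist": 8}, {"x": 0, "y": -4, "z": 0, "twist": 16}, {"x": 0, "y": -5, "z": 0, "twist": 24}, {"x": 0, "y": -5, "z": 0, "twist": 32}, {"x": 0, "y": -5, "z": 0, "twist": 40}]'

```text
clock: 20.3
tcp_pos: [0.4855, 0.2978, 0.1183]
ee_rot: [0.999, 0.047, 0.001, -0.0]
contact_force: [-0.2, -0.3, -1.2]
finger_gap: 0.022
finger_force: 29.6
```

Call:
play_rows --series '[{"x": 0, "y": 0, "z": 0, "twist": 0}, {"x": 0, "y": 0, "z": 15, "twist": 0}, {"x": 0, "y": 0, "z": 30, "twist": 0}, {"x": 0, "y": 0, "z": 40, "twist": 0}, {"x": 0, "y": 0, "z": 40, "twist": 0}]'

```text
clock: 20.8
tcp_pos: [0.484, 0.2964, 0.0759]
ee_rot: [0.999, 0.05, -0.001, 0.001]
contact_force: [-0.4, 0.3, -2.1]
finger_gap: 0.0217
finger_force: 29.6
```

Run:
```python
from h import *
go((.486,.2975,.043),-85);imaging.snapshot("top");go((.486,.2975,.043),-85)
```

```text
shift [ 2.2 -0.9 32.9] twist 0.8 tcp [0.484  0.2964 0.0759] yaw -84.2 t 20.8 gap 0.0217 F [-0.4  0.3 -2.1]
shift [ 1.4 -0.4 33.9] twist 0.7 tcp [0.4847 0.297  0.0769] yaw -84.3 t 20.9 gap 0.0214 F [ 0.1 -0.  -0.1]
```

Call:
play_rows --series '[{"x": 1, "y": 0, "z": 12, "twist": 0}, {"x": 1, "y": 0, "z": 22, "twist": 0}, {"x": 1, "y": 0, "z": 29, "twist": 0}, {"x": 1, "y": 0, "z": 31, "twist": 0}, {"x": 1, "y": 0, "z": 31, "twist": 0}]'

```text
clock: 21.35
tcp_pos: [0.4856, 0.2971, 0.0457]
ee_rot: [0.999, 0.049, -0.001, 0.0]
contact_force: [-0.8, 0.3, -0.3]
finger_gap: 0.0221
finger_force: 29.6
```

Call:
play_rows --series '[{"x": 0, "y": 0, "z": 1, "twist": 0}, {"x": 0, "y": 0, "z": 2, "twist": 0}, {"x": 0, "y": 0, "z": 3, "twist": 0}, {"x": 0, "y": 0, "z": 3, "twist": 0}, {"x": 0, "y": 0, "z": 3, "twist": 0}]'

```text
clock: 21.85
tcp_pos: [0.486, 0.2973, 0.0433]
ee_rot: [0.999, 0.049, 0.0, -0.0]
contact_force: [-1.0, 0.2, -0.5]
finger_gap: 0.0215
finger_force: 29.6
```

Call:
play_rows --series '[{"x": 0, "y": 0, "z": 1, "twist": 0}, {"x": 0, "y": 0, "z": 2, "twist": 0}, {"x": 0, "y": 0, "z": 3, "twist": 0}, {"x": 0, "y": 0, "z": 3, "twist": 0}, {"x": 0, "y": 0, "z": 3, "twist": 0}]'

```text
clock: 22.35
tcp_pos: [0.4869, 0.2975, 0.0413]
ee_rot: [0.999, 0.049, 0.001, -0.0]
contact_force: [0.0, -1.4, 4.6]
finger_gap: 0.0215
finger_force: 30.1
```

Call:
play_rows --series '[{"x": 0, "y": 0, "z": 0, "twist": 0}, {"x": 0, "y": 0, "z": 0, "twist": 0}, {"x": 0, "y": 0, "z": 0, "twist": 0}, {"x": 0, "y": 0, "z": 0, "twist": 0}, {"x": 0, "y": 0, "z": -5, "twist": 0}]' --hand 0.3

```text
clock: 22.85
tcp_pos: [0.4852, 0.2968, 0.0445]
ee_rot: [0.999, 0.049, -0.001, 0.001]
contact_force: [0.0, -0.3, 0.6]
finger_gap: 0.0553
finger_force: 0.0
```

Call:
play_rows --series '[{"x": 0, "y": 0, "z": -30, "twist": 0}, {"x": 0, "y": 0, "z": -70, "twist": 0}, {"x": 0, "y": 0, "z": -110, "twist": 0}, {"x": 0, "y": 0, "z": -140, "twist": 0}, {"x": 0, "y": 0, "z": -140, "twist": 0}]'

```text
clock: 23.35
tcp_pos: [0.4889, 0.2999, 0.1913]
ee_rot: [0.999, 0.049, 0.005, -0.003]
contact_force: [-0.2, 1.0, 0.5]
finger_gap: 0.0555
finger_force: 0.0
```

Run:
```python
from h import *
go((.5765,.0414,.18),72.5)
```

```text
shift [ 61.6 266.   10.5] twist 23.2 tcp [0.4889 0.2999 0.1913] yaw -84.3 t 23.4 gap 0.0555 F [-0.2  1.   0.5]
```

Call:
play_rows --series '[{"x": 11, "y": 48, "z": -5, "twist": 8}, {"x": 22, "y": 96, "z": -5, "twist": 16}, {"x": 33, "y": 144, "z": -5, "twist": 23}, {"x": 44, "y": 192, "z": -5, "twist": 23}, {"x": 55, "y": 240, "z": -5, "twist": 23}]' --hand 0.8

```text
clock: 23.85
tcp_pos: [0.5642, 0.062, 0.1897]
ee_rot: [0.989, -0.151, -0.0, 0.0]
contact_force: [1.3, 0.2, -0.6]
finger_gap: 0.0766
finger_force: 0.0
```

Call:
play_rows --series '[{"x": 0, "y": 26, "z": 50, "twist": 0}, {"x": 0, "y": 26, "z": 80, "twist": 0}, {"x": 0, "y": 26, "z": 80, "twist": 0}, {"x": 0, "y": 26, "z": 80, "twist": 0}, {"x": 0, "y": 26, "z": 80, "twist": 0}]'

```text
clock: 24.35
tcp_pos: [0.5585, 0.041, 0.1125]
ee_rot: [0.989, -0.15, 0.002, -0.001]
contact_force: [0.7, 0.6, 0.5]
finger_gap: 0.0766
finger_force: 0.0
```

Run:
```python
from h import *
go((.5765,.0414,.05),72.5)
t=imaging.snapshot("side");w=cloud(t);p=bot.state()["tcp_pos"]
m=(np.hypot(w[...,0]-p[0],w[...,1]-p[1])<.075)&(w[...,2]>.03)&(w[...,2]<.3)
z=w[m][:,2];print(m.sum(),np.percentile(z,[0,1,3,10])-p[2])
s=imaging.snapshot("top");w=cloud(s)
m=(np.hypot(w[...,0]-.486,w[...,1]-.2975)<.03)&(w[...,2]>.09);print("bulb",m.sum(),w[m].mean(0) if m.any() else 0)
cv2.imwrite("pics/f.png",np.hstack([cv2.resize(s["pixels"][150:270,110:290],(450,300)),cv2.resize(t["pixels"][150:300,200:350],(300,300))]))
```

```text
shift [16.9 -5.6 62.6] twist 0.3 tcp [0.5585 0.041  0.1125] yaw -107.2 t 24.4 gap 0.0766 F [0.7 0.6 0.5]
2278 [0.04649244 0.04984132 0.05646906 0.07228512]
bulb 41 [0.48771218 0.29331194 0.10483221]
```

View pics/f.png

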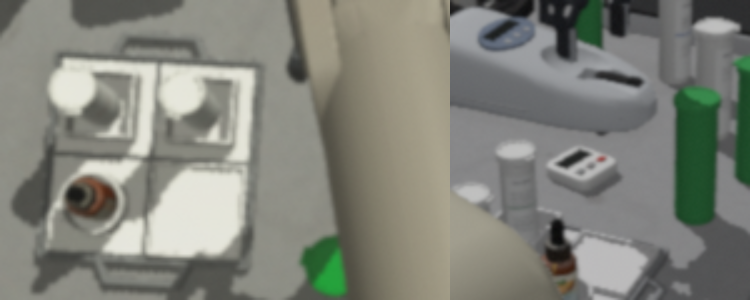

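The bottle stands in the round cup. The finger tips look higher than the TCP reading suggests, so I'll check by projecting the TCP into the side view.

Run:
```python
from h import *
t=imaging.snapshot("side");w=cloud(t);s=bot.state();p=s["tcp_pos"]
T=np.linalg.inv(t["cam_to_world"]);c=T[:3,:3]@p+T[:3,3];u=t["intrinsics"]@c;print("tcp px",u[:2]/u[2],p)
M=R.from_quat(s["ee_rot"]).as_matrix()
g=cv2.cvtColor(t["pixels"],cv2.COLOR_BGR2GRAY)
m=(g<60)&(np.hypot(w[...,0]-p[0],w[...,1]-p[1])<.09)&(w[...,2]>.03)&(w[...,2]<.3)
q=(w[m]-p)@M
for sgn in(-1,1):
    k=(q[:,1]*sgn>.02)&(q[:,2]>np.percentile(q[q[:,1]*sgn>.02][:,2],97));print(sgn,k.sum(),q[k].mean(0).round(4),np.argwhere(m)[k].mean(0))
```

```text
tcp px [272.12237454 193.29445741] [0.55829772 0.04044823 0.11237092]
-1 34 [-0.0034 -0.052  -0.0609] [175.23529412 256.5       ]
1 16 [-0.0005  0.0381 -0.0515] [165.75  283.125]
```

Call:
play_rows --series '[{"x": 17, "y": -5, "z": 20, "twist": 0}, {"x": 17, "y": -5, "z": 40, "twist": 0}, {"x": 17, "y": -5, "z": 62, "twist": 0}, {"x": 17, "y": -5, "z": 62, "twist": 0}, {"x": 17, "y": -5, "z": 62, "twist": 0}]'

```text
clock: 25.0
tcp_pos: [0.5749, 0.0393, 0.0492]
ee_rot: [0.989, -0.15, 0.0, -0.0]
contact_force: [0.4, -0.2, 0.9]
finger_gap: 0.0771
finger_force: 0.0
```

Run:
```python
from h import *
go((.5765,.0414,.01),72.5)
t=imaging.snapshot("side");p=bot.state()["tcp_pos"]
T=np.linalg.inv(t["cam_to_world"]);c=T[:3,:3]@p+T[:3,3];u=t["intrinsics"]@c;print("tcp px",u[:2]/u[2])
im=cv2.resize(t["pixels"][120:270,200:350],(600,600));cv2.circle(im,tuple(int(v) for v in ((u[:2]/u[2])-(200,120))*4),3,(0,0,255),-1)
cv2.imwrite("pics/g.png",im)
```

```text
shift [ 0.8 -2.5 39.2] twist 0.2 tcp [0.5749 0.0393 0.0492] yaw -107.3 t 25.0 gap 0.0771 F [ 0.4 -0.2  0.9]
tcp px [265.77203031 217.49205323]
```

View pics/g.png

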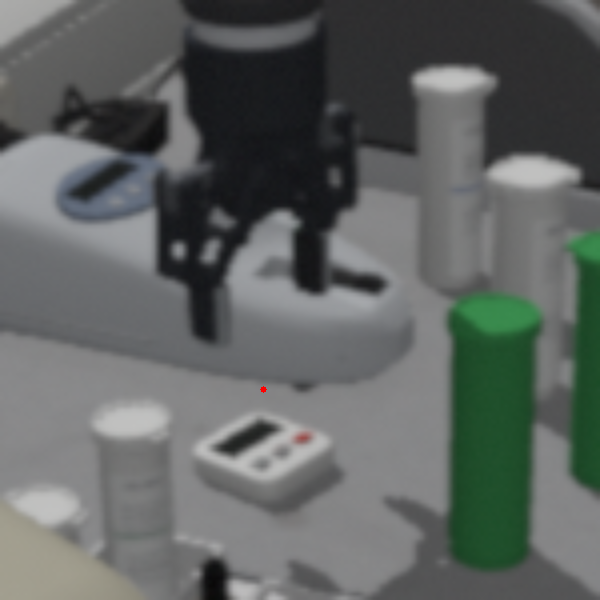

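The red mark is the reported TCP, at (263,389). The real open tips are around (263,315), roughly 35–40 mm higher. I'll go down in steps and check.

Call:
play_rows --series '[{"x": 1, "y": -2, "z": 20, "twist": 0}, {"x": 1, "y": -2, "z": 40, "twist": 0}, {"x": 1, "y": -2, "z": 55, "twist": 0}, {"x": 1, "y": -2, "z": 55, "twist": 0}, {"x": 1, "y": -2, "z": 55, "twist": 0}]'

```text
clock: 25.55
tcp_pos: [0.5772, 0.0407, -0.0052]
ee_rot: [0.989, -0.151, 0.001, -0.0]
contact_force: [-0.2, -0.4, -0.2]
finger_gap: 0.0766
finger_force: 0.0
```

Run:
```python
from h import *
go((.5765,.0414,-.03),72.5)
t=imaging.snapshot("side");s=bot.state();p=s["tcp_pos"];M=R.from_quat(s["ee_rot"]).as_matrix()
im=cv2.resize(t["pixels"][170:270,210:310],(600,600))
T=np.linalg.inv(t["cam_to_world"])
for sg in(-1,1):
  for h in (0,.01,.02,.03,.04):
    c=T[:3,:3]@np.r_[(p+M[:,1]*sg*.0385)[:2],h]+T[:3,3];u=t["intrinsics"]@c
    cv2.circle(im,tuple(int(v) for v in ((u[:2]/u[2])-(210,170))*6),3,(0,0,255),-1)
cv2.imwrite("pics/i.png",im)
```

```text
shift [-1.  -0.5 24.8] twist 0.2 tcp [ 0.5772  0.0407 -0.0052] yaw -107.3 t 25.6 gap 0.0766 F [-0.2 -0.4 -0.2]
```

View pics/i.png

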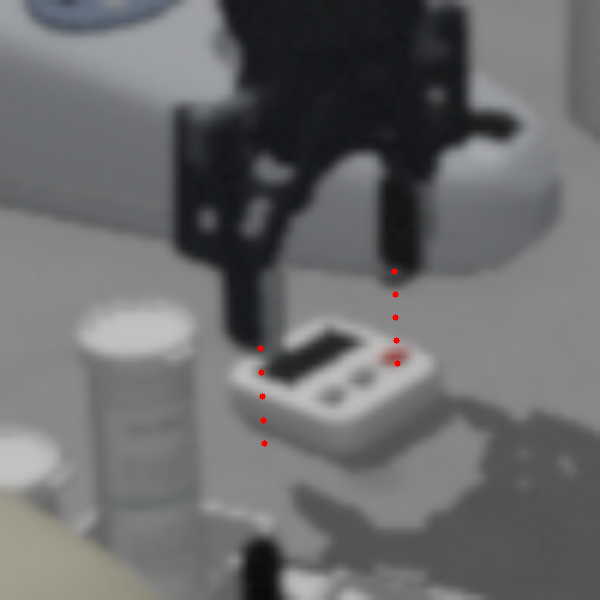

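Tips are at z ≈ 38 mm and straddle the timer evenly. I'll lower by about 27 mm and then close.

Call:
play_rows --series '[{"x": 0, "y": 0, "z": 9, "twist": 0}, {"x": 0, "y": 0, "z": 18, "twist": 0}, {"x": 0, "y": 0, "z": 24, "twist": 0}, {"x": 0, "y": 0, "z": 27, "twist": 0}, {"x": 0, "y": 0, "z": 27, "twist": 0}]'

```text
clock: 26.1
tcp_pos: [0.5752, 0.0403, -0.0346]
ee_rot: [0.989, -0.151, -0.001, 0.0]
contact_force: [1.1, -0.2, 0.3]
finger_gap: 0.0768
finger_force: 0.0
```

Call:
play_rows --series '[{"x": 0, "y": 0, "z": 0, "twist": 0}, {"x": 0, "y": 0, "z": 0, "twist": 0}, {"x": 0, "y": 0, "z": 0, "twist": 0}, {"x": 0, "y": 0, "z": 0, "twist": 0}, {"x": 0, "y": 0, "z": 0, "twist": 0}]' --hand -0.2

```text
clock: 26.6
tcp_pos: [0.5763, 0.0405, -0.0334]
ee_rot: [0.989, -0.151, 0.0, -0.0]
contact_force: [-0.4, 0.9, -0.1]
finger_gap: 0.0612
finger_force: 33.8
```

Run:
```python
from h import *
go((.5765,.0414,-.03),72.5);print(bot.state()["finger_force"])
```

```text
shift [-0.1 -0.9 -3.4] twist 0.2 tcp [ 0.5763  0.0405 -0.0334] yaw -107.3 t 26.6 gap 0.0612 F [-0.4  0.9 -0.1]
33.84528636932373
```

Call:
play_rows --series '[{"x": 0, "y": 0, "z": -15, "twist": 0}, {"x": 0, "y": 0, "z": -50, "twist": 0}, {"x": 0, "y": 0, "z": -90, "twist": 0}, {"x": 0, "y": 0, "z": -130, "twist": 0}, {"x": 0, "y": 0, "z": -160, "twist": 0}]'

```text
clock: 27.1
tcp_pos: [0.5768, 0.0407, 0.1301]
ee_rot: [0.989, -0.151, 0.002, -0.0]
contact_force: [0.6, -0.0, -0.5]
finger_gap: 0.0611
finger_force: 33.6
```

Run:
```python
from h import *
go((.482,.21,.13),-92.6)
```

```text
shift [-141.  -133.4   -0.2] twist -14.7 tcp [0.5768 0.0407 0.1301] yaw -107.3 t 27.1 gap 0.0611 F [ 0.6 -0.  -0.5]
```

Call:
play_rows --series '[{"x": -30, "y": -28, "z": 0, "twist": -4}, {"x": -60, "y": -56, "z": 0, "twist": -8}, {"x": -90, "y": -84, "z": 0, "twist": -12}, {"x": -120, "y": -113, "z": 0, "twist": -15}, {"x": -141, "y": -133, "z": 0, "twist": -15}]'

```text
clock: 27.6
tcp_pos: [0.4787, 0.2128, 0.1274]
ee_rot: [1.0, -0.018, 0.0, -0.001]
contact_force: [0.6, 0.3, -1.0]
finger_gap: 0.0609
finger_force: 33.6
```

Call:
play_rows --series '[{"x": 0, "y": 0, "z": 0, "twist": 0}, {"x": 0, "y": 0, "z": 35, "twist": 0}, {"x": 0, "y": 0, "z": 75, "twist": 0}, {"x": 0, "y": 0, "z": 110, "twist": 0}, {"x": 0, "y": 0, "z": 110, "twist": 0}]'

```text
clock: 28.1
tcp_pos: [0.4768, 0.2058, 0.0122]
ee_rot: [1.0, -0.021, -0.005, 0.003]
contact_force: [-1.1, -0.5, -1.3]
finger_gap: 0.0609
finger_force: 33.6
```

Call:
play_rows --series '[{"x": 0, "y": 0, "z": 0, "twist": 0}, {"x": 0, "y": 0, "z": 0, "twist": 0}, {"x": 0, "y": 0, "z": 0, "twist": 0}, {"x": 0, "y": 0, "z": 0, "twist": 0}, {"x": 0, "y": 0, "z": 0, "twist": 0}]'

```text
clock: 28.6
tcp_pos: [0.4817, 0.2097, 0.0173]
ee_rot: [1.0, -0.02, 0.001, -0.0]
contact_force: [0.1, -0.6, -0.5]
finger_gap: 0.0608
finger_force: 33.6
```

Run:
```python
from h import *
go((.482,.21,-.0244),-92.6)
t=imaging.snapshot("side");s=imaging.snapshot("top");p=bot.state()["tcp_pos"]
cv2.imwrite("pics/j.png",np.hstack([cv2.resize(s["pixels"][150:270,110:230],(400,400)),cv2.resize(t["pixels"][200:340,210:350],(400,400))]))
```

```text
shift [ 0.2 -0.3 41.7] twist 0.3 tcp [0.4817 0.2097 0.0173] yaw -92.3 t 28.6 gap 0.0608 F [ 0.1 -0.6 -0.5]
```

View pics/j.png

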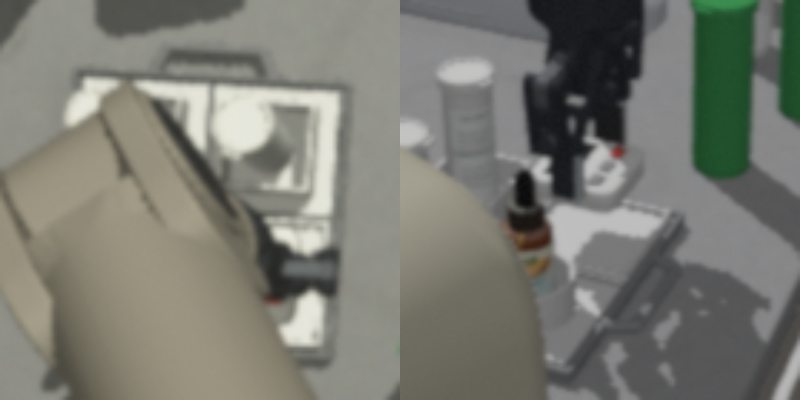

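The timer hangs level above the dock. Before lowering, I'll check the arm's clearance over the standing items.

Run:
```python
from h import *
for n in("top","side"):
  w=cloud(imaging.snapshot(n))
  for k,(x,y) in dict(c1=(.572,.295),c2=(.5697,.207),bot=(.487,.297)).items():
    m=(np.hypot(w[...,0]-x,w[...,1]-y)<.04)&(w[...,2]>.135);z=w[m][:,2];print(n,k,m.sum(),np.percentile(z,[0,2,50,100]).round(3) if m.any() else 0)
```

```text
top c1 0 0
top c2 21 [0.413 0.414 0.434 0.444]
top bot 28 [0.433 0.433 0.442 0.45 ]
side c1 0 0
side c2 29 [0.399 0.401 0.421 0.44 ]
side bot 760 [0.135 0.138 0.407 0.452]
```

Call:
play_rows --series '[{"x": 0, "y": 0, "z": 12, "twist": 0}, {"x": 0, "y": 0, "z": 24, "twist": 0}, {"x": 0, "y": 0, "z": 32, "twist": 0}, {"x": 0, "y": 0, "z": 38, "twist": 0}, {"x": 0, "y": 0, "z": 38, "twist": 0}]'

```text
clock: 29.3
tcp_pos: [0.4798, 0.2089, -0.0232]
ee_rot: [1.0, -0.02, -0.001, 0.001]
contact_force: [-0.1, -0.3, -0.1]
finger_gap: 0.0608
finger_force: 33.6
```

Call:
play_rows --series '[{"x": 0, "y": 0, "z": 1, "twist": 0}, {"x": 0, "y": 0, "z": 2, "twist": 0}, {"x": 0, "y": 0, "z": 3, "twist": 0}, {"x": 0, "y": 0, "z": 3, "twist": 0}, {"x": 0, "y": 0, "z": 3, "twist": 0}]'

```text
clock: 29.8
tcp_pos: [0.4814, 0.2096, -0.0244]
ee_rot: [1.0, -0.02, 0.0, -0.0]
contact_force: [0.7, -0.7, -0.0]
finger_gap: 0.0606
finger_force: 33.7
```

Run:
```python
from h import *
go((.482,.21,-.0244),-92.6)
```

```text
shift [ 0.6 -0.5 -0. ] twist 0.3 tcp [ 0.4814  0.2096 -0.0244] yaw -92.3 t 29.8 gap 0.0606 F [ 0.7 -0.7 -0. ]
```

Call:
play_rows --series '[{"x": 0, "y": 0, "z": 1, "twist": 0}, {"x": 0, "y": 0, "z": 2, "twist": 0}, {"x": 0, "y": 0, "z": 2, "twist": 0}, {"x": 0, "y": 0, "z": 2, "twist": 0}, {"x": 0, "y": 0, "z": 2, "twist": 0}]'

```text
clock: 30.3
tcp_pos: [0.4814, 0.2096, -0.0245]
ee_rot: [1.0, -0.02, 0.001, 0.0]
contact_force: [-3.5, -2.0, 13.1]
finger_gap: 0.0607
finger_force: 35.1
```

Contact with the dock floor. I'll release the timer and withdraw.

Call:
play_rows --series '[{"x": 0, "y": 0, "z": -1, "twist": 0}, {"x": 0, "y": 0, "z": -2, "twist": 0}, {"x": 0, "y": 0, "z": -2, "twist": 0}, {"x": 0, "y": 0, "z": -2, "twist": 0}, {"x": 0, "y": 0, "z": -2, "twist": 0}]' --hand 0.7

```text
clock: 30.8
tcp_pos: [0.4808, 0.2093, -0.025]
ee_rot: [1.0, -0.02, -0.0, 0.0]
contact_force: [0.0, -0.1, -0.6]
finger_gap: 0.0725
finger_force: 0.0
```

Call:
play_rows --series '[{"x": 0, "y": 0, "z": -20, "twist": 0}, {"x": 0, "y": 0, "z": -55, "twist": 0}, {"x": 0, "y": 0, "z": -95, "twist": 0}, {"x": 0, "y": 0, "z": -135, "twist": 0}, {"x": 0, "y": 0, "z": -175, "twist": 0}]'

```text
clock: 31.3
tcp_pos: [0.4806, 0.2093, 0.1516]
ee_rot: [1.0, -0.02, -0.0, 0.0]
contact_force: [1.3, -0.0, -0.7]
finger_gap: 0.0728
finger_force: 0.0
```

Call:
play_rows --series '[{"x": 0, "y": 40, "z": -20, "twist": 0}, {"x": 0, "y": 80, "z": -40, "twist": 0}, {"x": 0, "y": 120, "z": -50, "twist": 0}, {"x": 0, "y": 160, "z": -50, "twist": 0}, {"x": 0, "y": 200, "z": -50, "twist": 0}]'

```text
clock: 31.8
tcp_pos: [0.4728, 0.008, 0.2008]
ee_rot: [1.0, -0.02, 0.001, 0.0]
contact_force: [0.6, -0.3, 0.6]
finger_gap: 0.0726
finger_force: 0.0
```

Call:
play_rows --series '[{"x": 0, "y": 40, "z": 0, "twist": 0}, {"x": 0, "y": 60, "z": 0, "twist": 0}, {"x": 0, "y": 60, "z": 0, "twist": 0}, {"x": 0, "y": 60, "z": 0, "twist": 0}, {"x": 0, "y": 60, "z": 0, "twist": 0}]'

```text
clock: 32.3
tcp_pos: [0.4705, -0.0483, 0.2002]
ee_rot: [1.0, -0.019, -0.0, -0.001]
contact_force: [-0.0, 0.6, -0.3]
finger_gap: 0.0726
finger_force: 0.0
```

Run:
```python
from h import *
s=imaging.snapshot("top");w=cloud(s);t=imaging.snapshot("side")
def c(x,y,r,a,b):
    m=(np.hypot(w[...,0]-x,w[...,1]-y)<r)&(w[...,2]>a)&(w[...,2]<b);print(m.sum(),w[m].mean(0).round(4),w[m][:,2].std().round(4))
c(.572,.295,.04,.1,.14);c(.57,.207,.04,.1,.14);c(.487,.297,.03,.09,.12);c(.482,.21,.05,.018,.035)
cv2.imwrite("pics/k.png",np.hstack([cv2.resize(s["pixels"][130:300,110:430],(640,340)),cv2.resize(t["pixels"][200:340,200:260+5],(160,340))]))
```

```text
307 [0.5722 0.2951 0.1175] 0.0025
300 [0.5697 0.2074 0.1175] 0.0022
39 [0.4881 0.2934 0.1056] 0.0045
796 [0.4819 0.2102 0.0256] 0.0023
```

View pics/k.png

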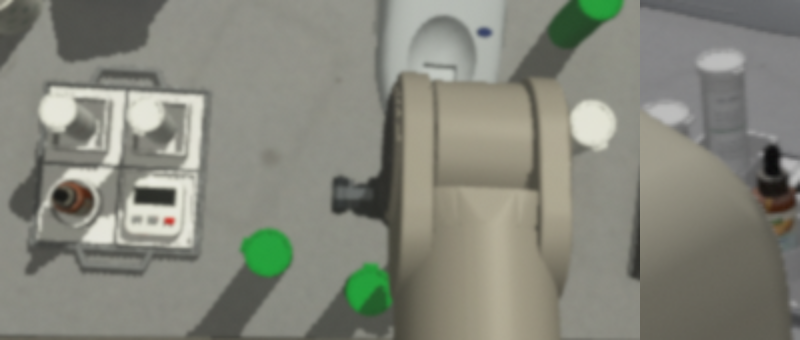

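The caddy is complete: both vials and the bottle are upright, and the timer at (153,205) lies flat, display up, in the dock. The arm is clear of everything.

```bash
python3 -c "
from workcell import job_done
print(job_done())"
```

```text
the job is handed in; nothing more can be done
None
```

The caddy is made up and handed in at about 32 s of the 106 s limit: both short vials and the dropper bottle stand upright in their cups, the nearer timer lies flat, display up, in the dock, and the tall vials were left alone.

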